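Make up the pressing load on the sprung scale

ROBOT

A 6-joint arm with a two-finger parallel gripper is mounted at the origin on the work surface. World frame = base frame: x ahead of the robot, y to its left, z up, the work surface at z = 0. Lengths are in m, angles in degrees, forces in N, time in s.
With the tool pointing down it reaches from about 0.4 to 0.825 m from the base axis. Payload 7 kg.
Tool frame: the origin (TCP) lies on the centre line of the jaws, within the pads' length; the fingertips stand 14 mm ahead of it and the grasp point (between the pads) lies 5 mm behind it; z points along the fingers, x is the direction in which the jaws open and shut, and the axes are right-handed (so a half turn about z gives the same grasp; the last joint's range is limited). The gripper opens to 88 mm and grips with 3 to 60 N. Pads are 19 mm wide; open, the fingers measure 130 mm over their backs; the gripper's body (78 mm by 193 mm) begins 47 mm behind the grasp point.
Start: joints at [16.507, 20.546, 0.682, 0, -70.136, -16.507], TCP at [0.675, -0, 0.241] pointing down, gripper open.
Joint ranges: [-176.03, 176.03], [-82.01, 121.73], [-58.28, 71.71], [-173.87, 95.51], [-174.79, -0.11], [-173.66, 173.66]. Speed limits (degrees/s): [136.94, 136.94, 172.46, 180, 180, 180].

INTERFACE

Orientations are given as [roll, pitch, yaw] about the fixed x, y, z axes, in that order (R = Rz(yaw) Ry(pitch) Rx(roll)).
In Python, from plant import * gives the robot as it stands.
- The arm moves only by the shell command python3 -m handwheel 'ROWS' [OPENING]. ROWS is JSON, a list of rows, each a list of 2 entries, a list of its own where there are three numbers: the shift along the tool's x, y, z each as a share of 0.2 m, from -1 to 1, then the turn, a rotation vector about the tool's x, y, z each as a share of 360 degrees, from -1 to 1. In form: [[[tx, ty, tz], [ax, ay, az]], ...]. A call has 1 to 5 rows; each row is the pose to reach, as a shift and turn from the pose commanded when the call began, along the tool's axes at that moment, turning the shorter way round; what a row does not reach only later rows make up. A row lasts 1/12 s, in which the tool goes at most 41.7 mm and 7.16 degrees, less where a joint would pass 70% of its speed; a pose out of reach is approached as far as the arm can. A call with a number of a shift or a turn outside -1 to 1 is refused whole. A call with a gripper value outside its range is refused whole. OPENING is the closure, from -1 (fully open) to 1 (shut), set as the call begins (- or left out, the last holds). The fingers move at their own pace and stop on an object; the grip force is fixed at half the most. Time passes only in rows, so rows that repeat a pose let the fingers close. It gives the time, the measured TCP pose, the force and the opening at its end, in the units of the state.
- get_obs(): the state, without advancing time (a new reading comes with each control period).
- snapshot(name): name is "scene" or "side" or "wrist"; returns a dict with "color" (384x512x3 uint8, red, green, blue), "z_map" (384x512 float32, m along the optical axis (not along the pixel's ray), 0 where there is no reading), "intrinsics" (3x3 intrinsics, pixels), "rvec" (rotation vector, rad) and "tvec" (3), from world to camera coordinates, as OpenCV has them. Camera axes: x right, y down, z forward; pixel columns grow to the right and rows downward; lengths in m; the calibration is good to about 2 mm. A picture is of the moment at which its call begins.
- close_job(): hands the job in, once; it reports no verdict.
The state is a dict: "clock": time; "joint_pos": joint angles; "qvel": joint speeds; "tau": joint torques, N m; "tool_pos": TCP position; "orientation": TCP orientation; "force": force on the tool from outside, world axes, zero at the start; "moment": the same for the moment, N m; "opening": finger opening in m.
Only numpy, scipy, OpenCV 4.12 (cv2) and the standard library are available. Lean on these libraries where they do the work, as an engineer would, in place of code of your own. Each camera call takes 0.05 s, during which the arm holds its last target. There are 200 camera calls.

TASK

We are making up the pressing load for an old leather binding. Set the brass pressing weights upright on the pan of the sprung scale, one at a time and gently, letting go of each, until the pan's black pointer has sunk into the red band on the post; do not push the pan down past the band. Leave any brass weight that is not needed standing where it is.

Things in the scene. Friction and masses are not known exactly. Their poses are not given: they have to be found in the camera images.
- pan_mid (a point): Centre of the top of the sprung steel pan, 150 (x) by 230 mm (y), rim 5 mm high; z up. It only sinks straight down: 110 mm above the bench empty, about 13 mm lower per brass weight, settled in 0.5 s. Its black pointer, level with this point, leaves its +y side towards a white post (24 mm thick, 150 high, 165 mm from here along +y) whose red band spans 77 to 91 mm above the bench. Housing: green, no wider.
- brass_a_mid (a point): Centre of one of three like brass pressing weights standing on the bench: a cylinder 38 mm across and 40 high with a 22 mm knob on top, 56 mm high in all, about 0.42 kg; z is its axis, up. This point is 28 mm above its foot, on the plain cylinder: grip here. A dark steel weight of the same shape and a jar stand among them, 85 mm or more apart, and are not part of the job.
- brass_b_mid (a point): Centre of one of three like brass pressing weights standing on the bench: a cylinder 38 mm across and 40 high with a 22 mm knob on top, 56 mm high in all, about 0.42 kg; z is its axis, up. This point is 28 mm above its foot, on the plain cylinder: grip here. A dark steel weight of the same shape and a jar stand among them, 85 mm or more apart, and are not part of the job.
- brass_c_mid (a point): Centre of one of three like brass pressing weights standing on the bench: a cylinder 38 mm across and 40 high with a 22 mm knob on top, 56 mm high in all, about 0.42 kg; z is its axis, up. This point is 28 mm above its foot, on the plain cylinder: grip here. A dark steel weight of the same shape and a jar stand among them, 85 mm or more apart, and are not part of the job.

How it is judged:
By the outcome, as a careful person would: the job done as asked, in the order asked, and still so for the second after the job is handed in, with the robot touching nothing.
It also fails if it takes over 54 s, if anything falls off the work surface, if the arm or the gripper's body presses on something with over 40 N, if the wrist force passes 120 N, or if a joint passes its speed limit or range.

## Working session

There is one attempt and no reset: what is moved stays moved. The work goes in short steps, Python scripts to look and compute and a shell command to move; the robot and the scene stay as the last step left them, time stands still between calls to the robot, and variables do not carry over. Pictures are saved under pics/ and viewed, about 8 in all and at most 12, crops included, and the job is handed in when it is done.

```bash
mkdir -p pics; ls
cat > h.py <<'E'
from plant import *
import numpy as np, cv2
def cam(s):
    R=cv2.Rodrigues(np.array(s["rvec"],float))[0]; return np.array(s["intrinsics"]),R,np.array(s["tvec"],float).ravel()
def cloud(s):
    K,R,t=cam(s); z=s["z_map"]; v,u=np.mgrid[:384,:512]
    P=np.stack([(u-K[0,2])/K[0,0]*z,(v-K[1,2])/K[1,1]*z,z],-1)
    return (P-t)@R
def ray(s,u,v,h):
    K,R,t=cam(s); d=R.T@np.array([(u-K[0,2])/K[0,0],(v-K[1,2])/K[1,1],1]); c=-R.T@t
    return c+d*(h-c[2])/d[2]
E
python3 - <<'E'
from h import *
o=get_obs(); print(o)
a=[snapshot(n) for n in("scene","side")]
np.save("s.npy",np.array(a,dtype=object),allow_pickle=True)
for n,s in zip(("scene","side"),a):
    cv2.imwrite(f"pics/{n}0.png",s["color"][...,::-1])
    K,R,t=cam(s); print(n,-R.T@t, R[2])
E
```

```text
pics
{'clock': 0.0, 'joint_pos': array([ 1.65066363e+01,  2.05914895e+01,  6.34078816e-01, -2.15331514e-02,
       -7.01353587e+01, -1.65072127e+01]), 'qvel': array([-0.01267991, -0.08908396,  0.01934686, -0.10447477, -0.06230504,
        0.00912651]), 'tau': array([-8.00930356e-04, -5.82726967e+01,  2.93058443e+01,  6.99745238e+00,
        6.93249181e-03, -2.06530804e-04]), 'tool_pos': array([ 6.74534611e-01, -1.90054492e-05,  2.39619924e-01]), 'orientation': array([-1.79993046e+02, -9.46980052e-02,  1.79992085e+02]), 'force': array([-0.81326744,  0.06644062, -0.22857582]), 'moment': array([ 0.03135546, -0.02646134,  0.01592667]), 'opening': 0.08752176717093874}
scene [ 0.84707182 -0.57962688  0.90670023] [-0.33089392  0.51640748 -0.78983069]
side [ 0.35820704 -0.65014458  0.71249109] [ 0.18110065  0.66718503 -0.72254182]
```

View pics/scene0.png

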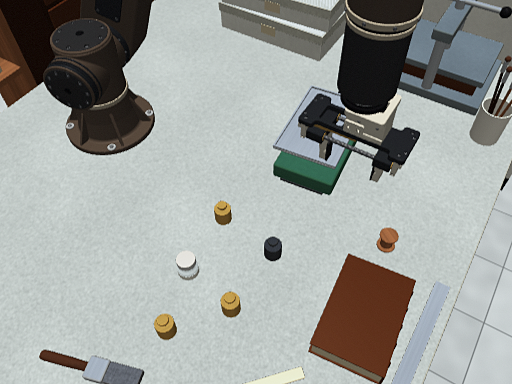

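View pics/side0.png

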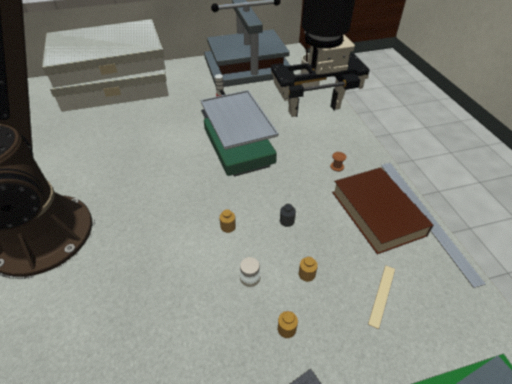

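The scene view shows brass at about (223,212), (231,303) and (165,325), the dark weight at (272,248) and the jar at (187,264). The side view shows the pan at about (238,118) and the post at about (218,85).

Run:
```python
from h import *
a=np.load("s.npy",allow_pickle=True)
for n,s,pts in(("scene",a[0],[(223,212),(231,303),(165,325),(272,248),(187,264)]),("side",a[1],[(228,220),(308,268),(288,323),(288,215),(250,270)])):
    P=cloud(s); print(n)
    for u,v in pts:
        W=np.zeros((384,512),bool); W[v-22:v+23,u-22:u+23]=1
        m=W&(P[...,2]>.012)&(s["z_map"]>0)
        Q=P[m]; c,r=cv2.minEnclosingCircle(Q[Q[:,2]>.03][:,:2].astype(np.float32))
        T=Q[Q[:,2]>Q[:,2].max()-.006]
        print((u,v),"circ",np.round(c,4),round(r,4),"top",np.round(T.mean(0),4),np.round(Q[:,2].max(),4))
s=a[1];P=cloud(s);W=np.zeros((384,512),bool);W[85:160,195:285]=1
m=W&(abs(P[...,2]-.11)<.012)
Q=P[m]; r=cv2.minAreaRect(Q[:,:2].astype(np.float32)); print("pan",r,len(Q),np.median(Q[:,2]),cv2.boxPoints(r))
W[:]=0;W[65:100,205:232]=1
m=W&(P[...,2]>.125)&(P[...,2]<.16);Q=P[m];print("post",len(Q),np.median(Q,axis=0) if len(Q) else 0)
cv2.imwrite("pics/pan0.png",cv2.resize(s["color"][60:180,180:300,::-1],None,fx=5,fy=5,interpolation=cv2.INTER_CUBIC))
```

```text
scene
(223, 212) circ [ 0.4399 -0.1003] 0.0192 top [ 0.4388 -0.0995  0.0556] 0.0594
(231, 303) circ [ 0.5769 -0.2735] 0.0197 top [ 0.5775 -0.274   0.0558] 0.0589
(165, 325) circ [ 0.4953 -0.3763] 0.0197 top [ 0.4957 -0.3763  0.0563] 0.0606
(272, 248) circ [ 0.5834 -0.1214] 0.0195 top [ 0.5832 -0.1219  0.0568] 0.061
(187, 264) circ [ 0.4545 -0.2508] 0.0208 top [ 0.4542 -0.2514  0.0563] 0.0606
side
(228, 220) circ [ 0.4369 -0.1022] 0.0193 top [ 0.4376 -0.1031  0.0565] 0.059
(308, 268) circ [ 0.5759 -0.2762] 0.0196 top [ 0.5757 -0.276   0.0562] 0.0599
(288, 323) circ [ 0.4943 -0.3791] 0.0195 top [ 0.4939 -0.3795  0.0567] 0.0607
(288, 215) circ [ 0.5812 -0.1231] 0.0192 top [ 0.5815 -0.1241  0.0561] 0.0586
(250, 270) circ [ 0.4527 -0.253 ] 0.0209 top [ 0.4527 -0.2544  0.0567] 0.0593
pan ((0.530632495880127, 0.20689493417739868), (0.1507955938577652, 0.2806871235370636), 5.982457637786865) 2911 0.1110141798282616 [[0.44101816 0.33861592]
 [0.47027248 0.05945744]
 [0.6202468  0.07517394]
 [0.5909925  0.35433242]]
post 88 [0.51526693 0.33975803 0.14294807]
```

View pics/pan0.png

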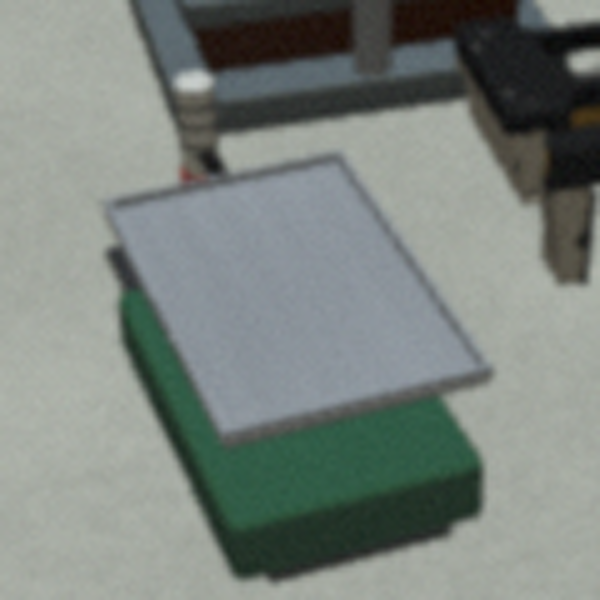

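Two weights should put the pan at about 84 mm, inside the band. The pan centre is about (0.533, 0.182) with a yaw of about 6°. I'm going to brass a at (0.438, -0.1015).

```bash
python3 -m handwheel '[[[0.2,-0.08,0],[0,0,0]],[[0.4,-0.16,0],[0,0,0]],[[0.6,-0.25,0],[0,0,0]],[[0.6,-0.25,0],[0,0,0]],[[0.6,-0.25,0],[0,0,0]]]'
python3 -m handwheel '[[[0.2,-0.08,0],[0,0,0]],[[0.4,-0.16,0],[0,0,0]],[[0.585,-0.2575,0],[0,0,0]],[[0.585,-0.2575,0],[0,0,0]],[[0.585,-0.2575,0],[0,0,0]]]'
python3 -m handwheel '[[[0,0,0.15],[0,0,0]],[[0,0,0.3],[0,0,0]],[[0,0,0.5],[0,0,0]],[[0,0,0.5],[0,0,0]],[[0,0,0.5],[0,0,0]]]'
python3 - <<'E'
from h import *
o=get_obs();print(o["tool_pos"],o["orientation"])
s=snapshot("wrist");cv2.imwrite("pics/w1.png",s["color"][...,::-1])
P=cloud(s);hsv=cv2.cvtColor(s["color"],cv2.COLOR_RGB2HSV)
m=(hsv[...,1]>120)&(hsv[...,0]>8)&(hsv[...,0]<30)&(P[...,2]>.012)&(P[...,2]<.065)&(abs(P[...,0]-.438)<.04)&(abs(P[...,1]+.1015)<.04)
Q=P[m];print(len(Q)); T=Q[Q[:,2]>.05]; print(T.mean(0),cv2.minEnclosingCircle(Q[:,:2].astype(np.float32)))
E
```

```text
clock: 0.52
tool_pos: [0.5527, -0.051, 0.2412]
orientation: [180.0, 0.0, 179.9]
force: [0.2, 0.7, 0.1]
opening: 0.0875
clock: 0.93
tool_pos: [0.4369, -0.1021, 0.2412]
orientation: [180.0, 0.1, 179.9]
force: [0.4, 0.6, 1.3]
opening: 0.0872
clock: 1.35
tool_pos: [0.4379, -0.1014, 0.1395]
orientation: [-179.9, -0.3, -180.0]
force: [0.6, 0.2, 0.3]
opening: 0.0882
[ 0.43790905 -0.10144297  0.13946332] [-179.92032933   -0.27590631 -179.96512052]
1936
[ 0.43839418 -0.10134959  0.05633445] ((0.4384022057056427, -0.10034628212451935), 0.018978290259838104)
```

```bash
python3 -m handwheel '[[[0,0,0.15],[0,0,0]],[[0,0,0.3],[0,0,0]],[[0,0,0.45],[0,0,0]],[[0,0,0.55],[0,0,0]],[[0,0,0.585],[0,0,0]]]'
python3 -m handwheel '[[[0,0,0],[0,0,0]],[[0,0,0],[0,0,0]],[[0,0,0],[0,0,0]],[[0,0,0],[0,0,0]],[[0,0,0],[0,0,0]]]' 1
python3 -m handwheel '[[[0,0,0],[0,0,0]],[[0,0,0],[0,0,0]],[[0,0,0],[0,0,0]],[[0,0,0],[0,0,0]],[[0,0,0],[0,0,0]]]'
```

```text
clock: 1.82
tool_pos: [0.439, -0.1013, 0.023]
orientation: [-180.0, -0.0, -180.0]
force: [-1.2, 0.6, 1.3]
opening: 0.0877
clock: 2.23
tool_pos: [0.439, -0.1013, 0.0248]
orientation: [180.0, 0.1, -180.0]
force: [-0.3, -1.1, 0.0]
opening: 0.0599
clock: 2.65
tool_pos: [0.4379, -0.1015, 0.0238]
orientation: [-180.0, -0.0, -180.0]
force: [-1.9, 1.5, 6.1]
opening: 0.0372
```

```bash
python3 -m handwheel '[[[0,0,0],[0,0,0]],[[0,0,0],[0,0,0]],[[0,0,0],[0,0,0]]]'
python3 -m handwheel '[[[0,0,-0.1],[0,0,0]],[[0,0,-0.3],[0,0,0]],[[0,0,-0.5],[0,0,0]],[[0,0,-0.7],[0,0,0]],[[0,0,-0.875],[0,0,0]]]'
python3 -m handwheel '[[[-0.04,0.15,0],[0,0,0]],[[-0.08,0.3,0],[0,0,0]],[[-0.13,0.5,0],[0,0,0]],[[-0.18,0.67,0],[0,0,0]],[[-0.225,0.83375,0],[0,0,0]]]'
python3 -m handwheel '[[[-0.04,0.15,0],[0,0,0]],[[-0.1,0.35,0],[0,0,0]],[[-0.15,0.55,0],[0,0,0]],[[-0.19,0.7,0],[0,0,0]],[[-0.225,0.83375,0],[0,0,0]]]'
python3 -m handwheel '[[[0,0,0],[0,0,0]],[[0,0,0],[0,0,0]]]'
python3 - <<'E'
from h import *
o=get_obs();print(o["tool_pos"],o["force"])
a=[snapshot(n) for n in("scene","side")]
np.save("s1.npy",np.array(a,dtype=object),allow_pickle=True)
cv2.imwrite("pics/both1.png",cv2.resize(np.hstack([a[0]["color"][60:240,220:440],a[1]["color"][40:220,160:380]])[...,::-1],None,fx=1.8,fy=1.8))
E
```

```text
clock: 2.9
tool_pos: [0.4379, -0.1015, 0.0238]
orientation: [-180.0, -0.0, -180.0]
force: [-1.9, 0.5, 5.5]
opening: 0.0372
clock: 3.32
tool_pos: [0.4373, -0.1016, 0.2005]
orientation: [180.0, -0.0, 180.0]
force: [1.1, -0.7, -5.5]
opening: 0.0373
clock: 3.73
tool_pos: [0.4825, 0.0669, 0.198]
orientation: [180.0, -0.1, 180.0]
force: [0.8, 0.0, -4.4]
opening: 0.0375
clock: 4.15
tool_pos: [0.5276, 0.2341, 0.1972]
orientation: [-179.9, -0.1, -180.0]
force: [1.0, -0.7, -3.5]
opening: 0.037
clock: 4.32
tool_pos: [0.5273, 0.2331, 0.1967]
orientation: [-179.9, -0.2, -179.9]
force: [-0.5, -1.1, -5.1]
opening: 0.0375
[0.52727966 0.23308718 0.19671033] [-0.52729415 -1.11719503 -5.08772215]
```

View pics/both1.png

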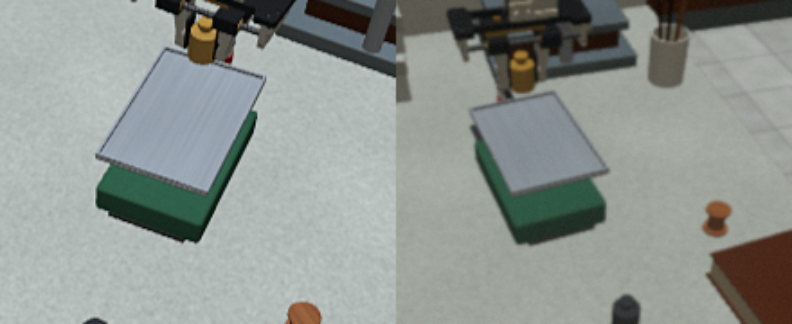

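Run:
```python
from h import *
a=np.load("s1.npy",allow_pickle=True)
C=[[(97,157),(208,190),(265,75),(165,48)],[(521,193),(608,170),(555,93),(470,108)]]
for i,s in enumerate(a):
    o=[(220,60),(160,40)][i]
    p=[ray(s,o[0]+(x-396*i)/1.8,o[1]+y/1.8,.114)[:2] for x,y in C[i]]
    print(np.round(p,3),np.mean(p,0))
    P=cloud(s);W=np.zeros((384,512),np.uint8)
    cv2.fillPoly(W,[np.array([[o[0]+(x-396*i)/1.8,o[1]+y/1.8] for x,y in C[i]],np.int32)],1)
    m=(W>0)&(abs(P[...,2]-.112)<.012); Q=P[m]
    print(np.median(Q[:,2]),cv2.minAreaRect(Q[:,:2].astype(np.float32)))
```

```text
[[0.478 0.059]
 [0.621 0.082]
 [0.596 0.307]
 [0.454 0.286]] [0.53733057 0.18337054]
0.10992312281589572 ((0.5343081951141357, 0.1860843449831009), (0.14788420498371124, 0.2348746955394745), 5.975528717041016)
[[0.483 0.057]
 [0.617 0.073]
 [0.595 0.295]
 [0.45  0.289]] [0.53584545 0.17863461]
0.11101236855538156 ((0.5334997773170471, 0.1824580878019333), (0.14665108919143677, 0.23136265575885773), 6.188898086547852)
```

```bash
python3 -m handwheel '[[[0,0,0.08],[0,0,0]],[[0,0,0.16],[0,0,0]],[[0,0,0.23],[0,0,0]],[[0,0,0.28],[0,0,0]],[[0,0,0.295],[0,0,0]]]'
python3 -m handwheel '[[[0,0,0.01],[0,0,0]],[[0,0,0.02],[0,0,0]],[[0,0,0.03],[0,0,0]],[[0,0,0.04],[0,0,0]],[[0,0,0.05],[0,0,0]]]'
python3 -m handwheel '[[[0,0,0.007],[0,0,0]],[[0,0,0.014],[0,0,0]],[[0,0,0.021],[0,0,0]],[[0,0,0.028],[0,0,0]],[[0,0,0.035],[0,0,0]]]'
python3 -m handwheel '[[[0,0,0],[0,0,0]],[[0,0,0],[0,0,0]],[[0,0,0],[0,0,0]]]'
```

```text
clock: 4.83
tool_pos: [0.5269, 0.2304, 0.1378]
orientation: [-179.9, -0.1, 179.9]
force: [0.2, -0.4, -4.0]
opening: 0.0372
clock: 5.25
tool_pos: [0.5284, 0.2322, 0.1302]
orientation: [180.0, 0.1, -180.0]
force: [0.9, -1.3, -2.5]
opening: 0.0372
clock: 5.67
tool_pos: [0.5284, 0.2322, 0.1228]
orientation: [180.0, 0.1, -180.0]
force: [1.7, 0.0, 0.0]
opening: 0.0375
clock: 5.92
tool_pos: [0.5282, 0.2322, 0.1228]
orientation: [180.0, 0.0, -180.0]
force: [2.5, -0.6, -0.3]
opening: 0.0373
```

```bash
python3 -m handwheel '[[[0,0,0],[0,0,0]],[[0,0,0],[0,0,0]],[[0,0,0],[0,0,0]],[[0,0,0],[0,0,0]],[[0,0,0],[0,0,0]]]' -1
python3 -m handwheel '[[[0,0,0],[0,0,0]],[[0,0,0],[0,0,0]],[[0,0,0],[0,0,0]],[[0,0,0],[0,0,0]],[[0,0,0],[0,0,0]]]'
python3 -m handwheel '[[[0,0,-0.03],[0,0,0]],[[0,0,-0.1],[0,0,0]],[[0,0,-0.25],[0,0,0]],[[0,0,-0.4],[0,0,0]],[[0,0,-0.585],[0,0,0]]]'
python3 -m handwheel '[[[0,-0.15,0],[0,0,0]],[[-0.05,-0.3,0],[0,0,0]],[[-0.08,-0.5,0],[0,0,0]],[[-0.1,-0.7,0],[0,0,0]],[[-0.12,-0.9,0],[0,0,0]]]'
python3 -m handwheel '[[[0,-0.15,0],[0,0,0]],[[-0.05,-0.3,0],[0,0,0]],[[-0.08,-0.5,0],[0,0,0]],[[-0.1,-0.7,0],[0,0,0]],[[-0.12,-0.9,0],[0,0,0]]]'
cat > chk.py <<'E'
from h import *
import sys
a=[snapshot(n) for n in("scene","side")]
for s in a:
    P=cloud(s); m=(abs(P[...,0]-.534)<.055)&(abs(P[...,1]-.184)<.085)&(P[...,2]>.06)
    Q=P[m]; F=Q[Q[:,2]<.116]; print("pan z",np.median(F[:,2]),len(F))
    for h,sgn in((1,1),(0,-1)):
        T=Q[(Q[:,2]>np.median(F[:,2])+.02)&((Q[:,1]-.184)*sgn>0)]
        if len(T)>20: print(" weight",T[T[:,2]>T[:,2].max()-.008].mean(0),T[:,2].max(),cv2.minEnclosingCircle(T[:,:2].astype(np.float32)))
cv2.imwrite(sys.argv[1],np.hstack([cv2.resize(a[0]["color"][70:200,260:380,::-1],(400,433),interpolation=3),cv2.resize(a[1]["color"][60:190,180:300,::-1],(400,433),interpolation=3)]))
E
python3 chk.py pics/c1.png
```

```text
clock: 6.33
tool_pos: [0.5278, 0.2319, 0.1225]
orientation: [-180.0, -0.0, 180.0]
force: [0.2, 0.5, 0.2]
opening: 0.0653
clock: 6.75
tool_pos: [0.528, 0.232, 0.1226]
orientation: [180.0, -0.0, 180.0]
force: [-0.5, -0.3, -0.3]
opening: 0.0872
clock: 7.17
tool_pos: [0.5272, 0.2314, 0.24]
orientation: [-179.9, -0.1, 180.0]
force: [1.3, 1.0, -0.4]
opening: 0.0874
clock: 7.58
tool_pos: [0.5519, 0.0505, 0.2403]
orientation: [180.0, 0.0, -179.9]
force: [0.9, -0.3, 0.9]
opening: 0.0878
clock: 8.0
tool_pos: [0.576, -0.1298, 0.2403]
orientation: [-180.0, 0.0, -180.0]
force: [1.3, -0.2, 1.0]
opening: 0.0877
pan z 0.09680403955908537 1770
 weight [0.53034258 0.23214018 0.1519517 ] 0.1555544783786576 ((0.5310142040252686, 0.23206420242786407), 0.020209794864058495)
pan z 0.09781092116837477 898
 weight [0.52767698 0.22891821 0.15199682] 0.1551231567601338 ((0.5275852680206299, 0.2290368527173996), 0.01924264058470726)
```

View pics/c1.png

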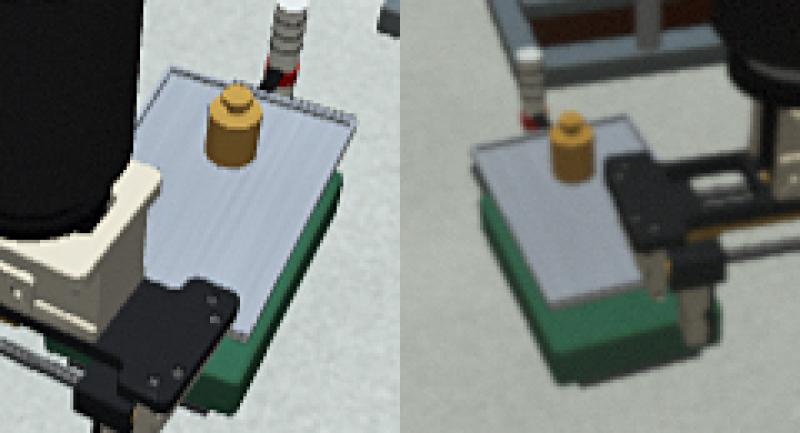

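The first weight stands upright near (0.529, 0.231). The pan is at 97 mm with the pointer above the band, so a second weight is needed. Next is brass b at (0.5765, -0.275).

```bash
python3 -m handwheel '[[[0,-0.2,0],[0,0,0]],[[0,-0.4,0],[0,0,0]],[[0,-0.6,0],[0,0,0]],[[0,-0.735,0],[0,0,0]],[[0,-0.735,0],[0,0,0]]]'
python3 -m handwheel '[[[0,0,0.15],[0,0,0]],[[0,0,0.3],[0,0,0]],[[0,0,0.5],[0,0,0]],[[0,0,0.5],[0,0,0]],[[0,0,0.5],[0,0,0]]]'
python3 - <<'E'
from h import *
o=get_obs();print(o["tool_pos"])
s=snapshot("wrist")
P=cloud(s);hsv=cv2.cvtColor(s["color"],cv2.COLOR_RGB2HSV)
m=(hsv[...,1]>120)&(hsv[...,0]>8)&(hsv[...,0]<30)&(P[...,2]>.012)&(P[...,2]<.065)&(abs(P[...,0]-.576)<.04)&(abs(P[...,1]+.275)<.04)
Q=P[m];print(len(Q)); T=Q[Q[:,2]>.05]; print(T.mean(0),cv2.minEnclosingCircle(Q[:,:2].astype(np.float32)))
E
```

```text
clock: 8.52
tool_pos: [0.5754, -0.2791, 0.2394]
orientation: [-180.0, -0.0, 179.8]
force: [0.1, 0.7, -0.3]
opening: 0.0877
clock: 8.93
tool_pos: [0.5749, -0.2745, 0.1385]
orientation: [180.0, -0.3, -180.0]
force: [0.3, -0.0, 1.4]
opening: 0.0873
[ 0.57486986 -0.27447973  0.13851114]
1960
[ 0.5768276  -0.27538036  0.05629803] ((0.5768775939941406, -0.27426302433013916), 0.01904263347387314)
```

```bash
python3 -m handwheel '[[[0,0,0.15],[0,0,0]],[[0,0,0.3],[0,0,0]],[[0,0,0.45],[0,0,0]],[[0,0,0.55],[0,0,0]],[[0,0,0.58],[0,0,0]]]'
python3 -m handwheel '[[[0,0,0],[0,0,0]],[[0,0,0],[0,0,0]],[[0,0,0],[0,0,0]],[[0,0,0],[0,0,0]],[[0,0,0],[0,0,0]]]' 1
python3 -m handwheel '[[[0,0,0],[0,0,0]],[[0,0,0],[0,0,0]],[[0,0,0],[0,0,0]],[[0,0,0],[0,0,0]],[[0,0,0],[0,0,0]]]'
python3 -m handwheel '[[[0,0,0],[0,0,0]],[[0,0,0],[0,0,0]],[[0,0,0],[0,0,0]]]'
python3 -m handwheel '[[[0,0,-0.1],[0,0,0]],[[0,0,-0.3],[0,0,0]],[[0,0,-0.5],[0,0,0]],[[0,0,-0.7],[0,0,0]],[[0,0,-0.875],[0,0,0]]]'
```

```text
clock: 9.4
tool_pos: [0.5762, -0.2747, 0.0231]
orientation: [180.0, -0.0, -180.0]
force: [-0.4, -0.2, -0.6]
opening: 0.0876
clock: 9.82
tool_pos: [0.5769, -0.2752, 0.0252]
orientation: [-180.0, 0.1, -180.0]
force: [0.3, -0.5, 0.0]
opening: 0.0598
clock: 10.23
tool_pos: [0.5761, -0.2751, 0.0238]
orientation: [-180.0, 0.0, -180.0]
force: [-1.0, 0.6, 2.6]
opening: 0.0373
clock: 10.48
tool_pos: [0.576, -0.275, 0.0237]
orientation: [-180.0, 0.0, -180.0]
force: [-0.5, 1.0, 4.0]
opening: 0.0372
clock: 10.9
tool_pos: [0.5755, -0.2748, 0.2001]
orientation: [180.0, -0.0, 180.0]
force: [0.8, -0.9, -4.4]
opening: 0.037
```

```bash
python3 -m handwheel '[[[0.01,0.12,0],[0,0,0]],[[0.02,0.25,0],[0,0,0]],[[0.03,0.4,0],[0,0,0]],[[0.05,0.55,0],[0,0,0]],[[0.06,0.68,0],[0,0,0]]]'
python3 -m handwheel '[[[0.01,0.13,0],[0,0,0]],[[0.02,0.27,0],[0,0,0]],[[0.03,0.4,0],[0,0,0]],[[0.05,0.54,0],[0,0,0]],[[0.06,0.68,0],[0,0,0]]]'
python3 -m handwheel '[[[0.015,0.13,0],[0,0,0]],[[0.025,0.27,0],[0,0,0]],[[0.04,0.4,0],[0,0,0]],[[0.055,0.54,0],[0,0,0]],[[0.065,0.68,0],[0,0,0]]]'
python3 -m handwheel '[[[0,0,0],[0,0,0]],[[0,0,0],[0,0,0]],[[0,0,0],[0,0,0]]]'
python3 -m handwheel '[[[0,0,0.1],[0,0,0]],[[0,0,0.2],[0,0,0]],[[0,0,0.28],[0,0,0]],[[0,0,0.34],[0,0,0]],[[0,0,0.36],[0,0,0]]]'
python3 -m handwheel '[[[0,0,0.01],[0,0,0]],[[0,0,0.02],[0,0,0]],[[0,0,0.03],[0,0,0]],[[0,0,0.04],[0,0,0]],[[0,0,0.05],[0,0,0]]]'
python3 -m handwheel '[[[0,0,0.007],[0,0,0]],[[0,0,0.014],[0,0,0]],[[0,0,0.021],[0,0,0]],[[0,0,0.028],[0,0,0]],[[0,0,0.035],[0,0,0]]]'
python3 -m handwheel '[[[0,0,0],[0,0,0]],[[0,0,0],[0,0,0]],[[0,0,0],[0,0,0]]]'
```

```text
clock: 11.32
tool_pos: [0.5625, -0.1374, 0.1973]
orientation: [179.9, -0.1, 180.0]
force: [0.7, 0.9, -3.7]
opening: 0.0374
clock: 11.73
tool_pos: [0.5506, -0.0018, 0.1974]
orientation: [180.0, -0.1, 180.0]
force: [0.3, -0.5, -3.8]
opening: 0.0372
clock: 12.15
tool_pos: [0.5377, 0.134, 0.1975]
orientation: [-180.0, -0.1, 180.0]
force: [0.7, 0.4, -4.3]
opening: 0.0372
clock: 12.4
tool_pos: [0.5382, 0.1329, 0.1976]
orientation: [-180.0, -0.1, -180.0]
force: [1.2, -0.4, -3.4]
opening: 0.0371
clock: 12.82
tool_pos: [0.5376, 0.1312, 0.1241]
orientation: [-179.9, -0.2, 179.9]
force: [-0.2, -0.5, -4.0]
opening: 0.0373
clock: 13.23
tool_pos: [0.5395, 0.1331, 0.1172]
orientation: [180.0, 0.1, -180.0]
force: [0.5, -0.8, -2.3]
opening: 0.037
clock: 13.65
tool_pos: [0.5394, 0.1331, 0.1098]
orientation: [180.0, 0.1, -180.0]
force: [1.5, -0.7, 0.4]
opening: 0.0375
clock: 13.9
tool_pos: [0.5392, 0.1331, 0.1098]
orientation: [180.0, 0.0, -180.0]
force: [1.9, -0.8, -1.1]
opening: 0.0372
```

```bash
python3 -m handwheel '[[[0,0,0.004],[0,0,0]],[[0,0,0.004],[0,0,0]],[[0,0,0.004],[0,0,0]]]'
python3 -m handwheel '[[[0,0,0],[0,0,0]],[[0,0,0],[0,0,0]],[[0,0,0],[0,0,0]],[[0,0,0],[0,0,0]],[[0,0,0],[0,0,0]]]' -1
python3 -m handwheel '[[[0,0,0],[0,0,0]],[[0,0,0],[0,0,0]],[[0,0,0],[0,0,0]],[[0,0,0],[0,0,0]],[[0,0,0],[0,0,0]]]'
python3 -m handwheel '[[[0,0,-0.03],[0,0,0]],[[0,0,-0.1],[0,0,0]],[[0,0,-0.25],[0,0,0]],[[0,0,-0.4],[0,0,0]],[[0,0,-0.65],[0,0,0]]]'
python3 -m handwheel '[[[-0.15,-0.15,0],[0,0,0]],[[-0.3,-0.3,0],[0,0,0]],[[-0.45,-0.45,0],[0,0,0]],[[-0.6,-0.6,0],[0,0,0]],[[-0.75,-0.75,0],[0,0,0]]]'
python3 -m handwheel '[[[0,0,0],[0,0,0]],[[0,0,0],[0,0,0]],[[0,0,0],[0,0,0]],[[0,0,0],[0,0,0]],[[0,0,0],[0,0,0]]]'
python3 chk.py pics/c2.png
```

```text
clock: 14.15
tool_pos: [0.5392, 0.1331, 0.1088]
orientation: [180.0, 0.0, -180.0]
force: [0.9, -0.2, -1.4]
opening: 0.037
clock: 14.57
tool_pos: [0.5388, 0.1329, 0.1087]
orientation: [-180.0, -0.0, 180.0]
force: [0.5, 0.2, -0.6]
opening: 0.0651
clock: 14.98
tool_pos: [0.539, 0.133, 0.1088]
orientation: [180.0, -0.0, -180.0]
force: [0.2, 0.3, -0.5]
opening: 0.0876
clock: 15.4
tool_pos: [0.5376, 0.1323, 0.2301]
orientation: [-179.9, -0.2, 180.0]
force: [1.7, 1.3, -1.7]
opening: 0.0875
clock: 15.82
tool_pos: [0.6874, -0.0158, 0.2312]
orientation: [180.0, 0.0, -180.0]
force: [0.9, 1.5, 0.4]
opening: 0.0875
clock: 16.23
tool_pos: [0.6858, -0.0133, 0.2311]
orientation: [180.0, 0.0, -179.9]
force: [-0.0, 0.5, -0.8]
opening: 0.0878
pan z 0.0834549308770424 562
 weight [0.52996781 0.23200116 0.13844667] 0.14170927956054316 ((0.5299152731895447, 0.23400120437145233), 0.01913377270102501)
pan z 0.0848133672149429 1233
 weight [0.52731251 0.22821196 0.13907898] 0.14211228492158026 ((0.5279614925384521, 0.2295147031545639), 0.019001569598913193)
 weight [0.53854601 0.12881576 0.13868674] 0.14135632507286922 ((0.5388791561126709, 0.13093706965446472), 0.01946316473186016)
```

View pics/c2.png

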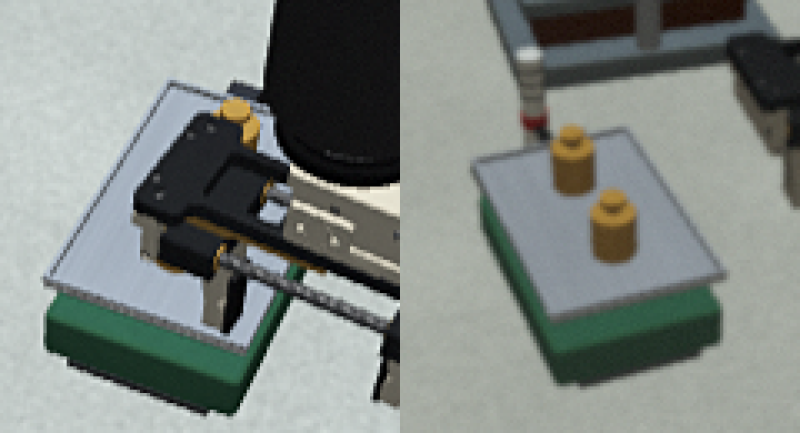

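Both weights stand upright and are released. The pan is at about 84 mm, mid-band, and the gripper is clear, so I'm handing in.

```bash
python3 -c "
from plant import *
print(get_obs()['force'],close_job())"
```

```text
the job is handed in; nothing more can be done
[-0.43725671 -0.09900761 -0.65003299] None
```

I set two brass weights upright on the pan, one at a time, letting go of each. The pan went from 110 mm to about 97 mm after the first and about 84 mm after the second, which is inside the 77–91 mm band. I did not touch the third brass weight, the steel weight or the jar.

- **Pan height:** the last check read 83.5 mm from the scene camera and 84.8 mm from the side camera. The highest force readings during the placing were only a few newtons.
- **Weights:** the side view shows both upright and about 100 mm apart on the pan. In the scene view the gripper hid the second weight and the pointer.
- **Pointer:** I judged the pointer from the pan height. In the last side picture it was partly hidden behind a weight, so I did not see it clearly against the band.
- **Hand-in:** the gripper was open and clear of everything, at about 16 s of the 54 s allowed.

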